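Park the cordless grinder and click its clamp knob shut

TASK

Put the cordless grinder away: lay it fully home in the cradle on the tilted tool stand, stone end pointing away from the clamp knob, and let go of it. Then turn the clamp knob clockwise until it clicks past its detent, so that its latch tongue lies locked over the tail of the grinder. Leave the oil bottle, the file and the rough stone where they are.

Things in the scene. Friction and masses are not known exactly. Their poses are not given: they have to be found in the camera images.
- stand: Fixed cream sheet-metal stand, 170 (x) x 260 (y) mm; its upper plate slopes 30 degrees, low edge (22 mm high) at the stand's -x side, towards the robot, high edge at 108 mm. Origin: centre of its underside on the bench; z up, x from the low to the high edge. It does not move in a run.
- cradle: Fixed holder on the stand's sloping plate. Origin: centre of the plate's upper face, 65 mm above the bench; z square out of the plate (leans 30 degrees towards stand -x), x up the slope, y along the holder. The grinder is home with its origin at (-30, -15, 16) mm in this frame, nose (grinder x) along cradle +y, its z along cradle z; play 2 mm each way across, about 6 mm along.
- saddles (a point): Midway between the two dark steel saddles, 16 mm out from the plate, level with their floors; axes as the cradle's. They span cradle y -50..-30 and +50..+60 mm; walls 36 mm apart (inner faces x -48 and -12 mm, 6 mm thick, to z 36 mm) with flared lead-ins on top to z 46 mm, reaching 11 mm beyond the inner faces. Between the saddles is free room for fingers down to the plate.
- end_stops (a point): Middle of the 26 mm wide slot between two steel lips (cradle y 66..72 mm, z to 34 mm) that the grinder's nose cone lies in; axes as the cradle's. At the other end a tail stop plate stands at cradle y -102..-96 mm (x -48..-12 mm, z to 26 mm).
- grinder: Loose cordless grinder: bare aluminium body of square section 32 x 32 mm, 150 mm long, then a steel nose cone (24 mm at its root) and small stone, 200 mm in all; 0.25 to 0.5 kg. Origin: centre of the square body's underside; x to the nose (body -75..75 mm, stone tip 125 mm), z up as it lies. Held across its width at x 5 to 40 mm, the fingers clear the saddles and knob.
- grinder_nose (a point): Point in the grinding stone, 120 mm ahead of the grinder's origin and 16 mm above its underside; axes as the grinder's.
- clamp_grip (a point): On the clamp knob's axis (parallel to cradle z, at cradle x 50, y -75 mm), 86 mm out from the plate and 5 mm below the grip's top. Knob: grey disc of radius 30 mm (51 to 63 mm out) on a pillar of radius 30 mm, with a straight black grip bar 60 long, 14 wide, 28 mm high (63 to 91 mm out), to be pinched across its 14 mm. Axes turn with the knob; at joint 0 as the cradle's.
- clamp_tongue (a point): On the aluminium latch tongue, 90 mm from the knob's axis; tongue 18 mm wide, 6 thick, ends 95 mm from the axis; underside 51 mm out from the plate, 3 mm above a grinder that is home. The grip bar lies along the tongue. Its direction about cradle z, from cradle x: -1.04 rad minus the joint value. Locked, it points down the slope (cradle -x) over the grinder's tail.
- clamp (a joint): Knob angle, rad, grows clockwise seen from outside the plate. Starts at 0 to 0.5 (open), turns with light friction (0.02 N m) to about 1.4, where a sprung ball resists (about 0.3 N m at most). Past the crest at 1.7 it snaps on by itself to about 1.96 and stays: locked. Let go before 1.7 it springs back to about 1.44. Hard stop at 2.2. May need more than one grasp.
- oil: Bystander: brown glass oil bottle, radius 27 mm, 120 mm tall; origin at the centre of its underside.
- file: Bystander: flat file lying on the bench, 220 mm long, 22 to 30 mm wide, 22 mm high; x along it from the wooden handle's end (-115 mm) to the blade's end (105 mm).
- slab: Bystander: rough brown stone, 100 x 70 x 36 mm; origin at the centre of its underside.

How it is judged:
By the outcome, as a careful person would: the job done as asked, in the order asked, and still so for the second after the job is handed in, with the robot touching nothing.
It also fails if it takes over 61 s, if anything falls off the work surface, if the arm or the gripper's body presses on something with over 40 N, if the wrist force passes 120 N, or if a joint passes its speed limit or range.

ROBOT

A 6-joint arm with a two-finger parallel gripper is mounted at the origin on the work surface. World frame = base frame: x ahead of the robot, y to its left, z up, the work surface at z = 0. Lengths are in mm, angles in rad, forces in N, time in s.
With the tool pointing down it reaches from about 350 to 725 mm from the base axis. Payload 4.3 kg.
Tool frame: the origin (TCP) lies at the very end of the fingers, on their centre line; the grasp point (between the pads) lies 19 mm behind it; z points along the fingers, x is the direction in which the jaws open and shut, and the axes are right-handed (so a half turn about z gives the same grasp; the last joint's range is limited). The gripper opens to 85 mm and grips with 20 to 120 N. Pads are 22 mm wide; open, the fingers measure 114 mm over their backs; the gripper's body (76 mm by 85 mm) begins 54 mm behind the grasp point. The pads swing forward as they close: fully open they stand 13 mm farther back than shut.
Start: joints at [1.046, 0.377, 0.081, 1.274, 0, 1.46], TCP at [231.74, 526.273, 231.329] pointing down, gripper open.
Joint ranges: [-2.72, 2.72], [-0.84, 1.66], [-1.02, 1.22], [-1.77, 2.12], [-1.37, 1.28], [-3.14, 3.14]. Speed limits (rad/s): [2.57, 2.57, 3.14, 3.14, 3.14, 3.14].

INTERFACE

Orientations are given as a unit quaternion [w, x, y, z].
In Python, from plant import ctrl gives the robot as it stands. The module is installed in compiled form; this text tells all that it offers.
- The arm moves only by the tool jog_arm, never from a script. Its argument "targets" is a list of rows, each a list of 7 numbers: the finger opening in cm, from 0 to 8.54, then the shift along the tool's x, y, z in cm, then the turn, a rotation vector about the tool's x, y, z in rad. In form: [[hand, tx, ty, tz, ax, ay, az], ...]. A call has exactly 10 rows; each row is the pose to reach, as a shift and turn from the pose measured when the call began, along the tool's axes at that moment; what a row does not reach only later rows make up. A row lasts 1/10 s, in which the tool goes at most 50 mm and 8.59 degrees, less where a joint would pass 70% of its speed; a pose out of reach is approached as far as the arm can. A call with a gripper value outside its range is refused whole. The fingers move at their own pace and stop on an object; "squeeze" is the grip in N (left out, the last holds). Time passes only in rows, so rows that repeat a pose let the fingers close, or fill a call up. It gives the time, the measured TCP pose, the force and the opening at its end, in the units of the state.
- ctrl.observe(): the state, without advancing time (a new reading comes with each control period).
- ctrl.snapshot(name): name is "scene" or "top" or "wrist"; returns a dict with "img" (400x640x3 uint8, red, green, blue), "camera_matrix" (3x3 intrinsics, pixels), "position" and "orientation" of the camera in the world; the wrist camera has in their place "tool_from_camera" (4x4, takes a point from camera to tool coordinates, whose origin is the TCP and whose axes are the tool frame's). Camera axes: x right, y up, looking along -z (the intrinsics and any distortion apply to the point x, -y, -z); pixel columns grow to the right and rows downward; lengths in mm; the calibration is good to about 2 mm. A picture is of the moment at which its call begins: read the wrist's pose just before it. There is no depth.
- ctrl.finish_job(): hands the job in, once; it reports no verdict.
Trained networks look in a picture, given as the dict that the camera call returned (one of the last four; its "shot" number tells which), for a name from the list of things; names that differ only in an ending like _2 or _b are one class to them, and where a whole thing is asked for, a point or a joint stands for the part that bears it (a point fixed in the world has none). Each returns a list of dicts, best first, with "conf" (0 to 1); they miss things now and then, are a little off and sometimes report something else, mostly with a low value. They report only what shows in the picture. A call takes as long as a camera call.
- ctrl.spot_in(picture, query): "position" ([x, y, z] in mm, in world coordinates, good to about 4 mm: the middle of the surface that is visible of it).
- ctrl.masks_of(picture, query): "pixels" (400x640 bool, what is visible of it).
- ctrl.spot_point(picture, query): "position" ([x, y, z] in mm, in world coordinates, good to about 4 mm: a listed point, or the origin of a listed thing).
The state is a dict: "time_s": time; "joints": joint angles; "qvel": joint speeds; "effort": joint torques, N m; "eef_pos": TCP position; "tcp_rot": TCP orientation; "wrist_force": force on the tool from outside, world axes, zero at the start; "ft_torque": the same for the moment, N m; "grip_width": opening from 0.0 (shut) to 1.0 (fully open).
Only numpy, scipy, OpenCV 4.12 (cv2) and the standard library are available. Lean on these libraries where they do the work, as an engineer would, in place of code of your own. Each camera call takes 0.05 s, during which the arm holds its last target. There are 200 camera calls.

## Working session

There is one attempt and no reset: what is moved stays moved. The work goes in short steps, Python scripts to look and compute and a tool call to move; the robot and the scene stay as the last step left them, time stands still between calls to the robot, and variables do not carry over. Pictures are saved under pics/ and viewed, about 8 in all and at most 12, crops included, and the job is handed in when it is done.

Besides the shell and the picture viewer there is one more tool, called after "Emit:" as a command line: name --pt "numbers of a row" for each row, then --argument value for the rest. jog_arm: Moves the arm, as the interface text tells. Its arguments: {"type":"object","properties":{"targets":{"type":"array","items":{"type":"array","items":{"type":"number"}}},"squeeze":{"type":"number"}},"required":["targets"]}

```bash
mkdir -p pics
python3 - <<'E'
from plant import ctrl
import cv2,numpy as np
print(ctrl.observe())
ims=[]
for n in ["scene","top"]:
    s=ctrl.snapshot(n); ims.append(s["img"])
    print(n,s["camera_matrix"],s["position"],s["orientation"])
    for q in ["stand","cradle","saddles","end_stops","grinder","grinder_nose","clamp_grip","clamp_tongue","oil","file","slab"]:
        r=ctrl.spot_point(s,q)
        print(q,[(np.round(d["position"]).tolist(),round(d["conf"],2)) for d in r[:2]])
    cv2.imwrite(f"pics/{n}0.png",s["img"][:,:,::-1])
E
```

```text
{'time_s': 0.0, 'joints': array([ 1.04572110e+00,  3.78066072e-01,  7.96172181e-02,  1.27439039e+00,
       -3.58495523e-06,  1.46053976e+00]), 'qvel': array([ 0.00105814, -0.00183399, -0.00066531,  0.0006929 , -0.0024894 ,
       -0.00024127]), 'effort': array([-2.02390656e-03, -4.63606596e+01,  2.69874161e+01,  2.07614398e-02,
       -3.25272222e-04, -8.03521687e-06]), 'eef_pos': array([231.38015733, 525.67417824, 230.35579145]), 'tcp_rot': array([ 4.62138219e-04,  8.37562687e-01,  5.46340280e-01, -9.10938823e-04]), 'wrist_force': array([0.98613325, 0.73366181, 0.86989918]), 'ft_torque': array([-0.03856543, -0.01176325, -0.06147368]), 'grip_width': 0.9980349074111927}
scene [[500.27539873   0.         318.46322685]
 [  0.         500.27539873 201.95425423]
 [  0.           0.           1.        ]] [1022.43187282 -672.43567558 1408.00115375] [0.9062109  0.25079644 0.09703249 0.3262938 ]
stand [([536.0, 113.0, 1.0], 0.66)]
cradle [([535.0, 113.0, 63.0], 0.89)]
saddles [([499.0, 116.0, 64.0], 0.6), ([523.0, 35.0, 162.0], 0.4)]
end_stops [([508.0, 183.0, 63.0], 0.57)]
grinder [([447.0
[... 284 characters left out ...]
0.         393.735832   207.49311259]
 [  0.           0.           1.        ]] [ 260.5469852   -85.85620529 1370.57655281] [-0.69928935 -0.07826641  0.07561143  0.70650668]
stand [([534.0, 111.0, -1.0], 0.95), ([561.0, -290.0, 19.0], 0.37)]
cradle []
saddles [([500.0, 120.0, 64.0], 0.89), ([347.0, -469.0, -2.0], 0.4)]
end_stops [([504.0, 178.0, 66.0], 0.78)]
grinder [([450.0, -330.0, 2.0], 0.74)]
grinder_nose [([560.0, -290.0, 17.0], 0.64)]
clamp_grip [([526.0, 35.0, 167.0], 0.66)]
clamp_tongue [([568.0, -52.0, 156.0], 0.94), ([766.0, -138.0, 3.0], 0.41)]
oil [([764.0, -140.0, 4.0], 0.67), ([535.0, 111.0, 65.0], 0.36)]
file [([307.0, 329.0, 3.0], 0.97)]
slab [([346.0, -468.0, -0.0], 0.92)]
```

View pics/scene0.png

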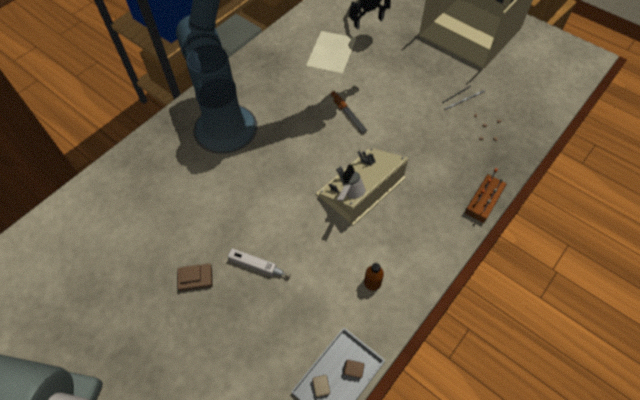

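View pics/top0.png

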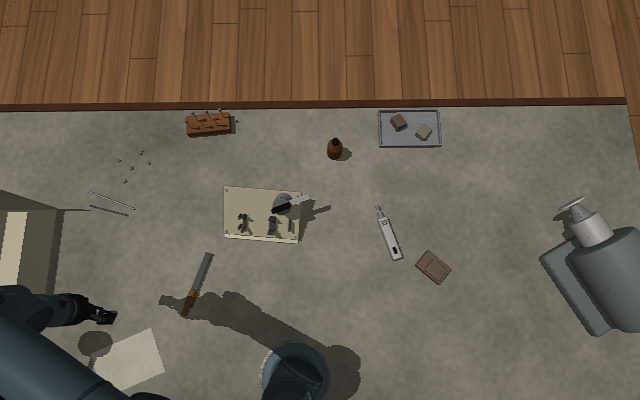

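The overview shows the grinder lying on the bench at the top picture's (389,233), nose up. The stand is at about (262,214) with the tongue open towards (305,200). The path to both is clear. I'll look at the stand from above on the way.

```bash
cat > h.py <<'E'
from plant import ctrl
import numpy as np, cv2
from scipy.spatial.transform import Rotation as Ro
def pose():
    o=ctrl.observe(); return np.array(o["eef_pos"]), Ro.from_quat(np.roll(o["tcp_rot"],-1)), o
def frame(z,x):  # tool rotation from tool z and tool x directions
    z=np.array(z,float);z/=np.linalg.norm(z); x=np.array(x,float); x-=z*(x@z); x/=np.linalg.norm(x)
    return Ro.from_matrix(np.c_[x,np.cross(z,x),z])
def down(yaw): return frame([0,0,-1],[np.cos(yaw),np.sin(yaw),0])
def go(p,R):
    p0,R0,o=pose()
    print("shift cm",np.round(R0.inv().apply(np.array(p)-p0)/10,2),"rot",np.round((R0.inv()*R).as_rotvec(),3))
def stand(p,yaw): # returns cradle origin, cradle rotation; p=stand origin
    Rs=Ro.from_euler('z',yaw); return np.array(p)+[0,0,65], Rs*Ro.from_matrix(np.array([[np.cos(np.pi/6),0,-.5],[0,1,0],[.5,0,np.cos(np.pi/6)]]))
def ask(s,qs):
    for q in qs: print(q,[(np.round(d["position"],1).tolist(),round(d["conf"],2)) for d in ctrl.spot_point(s,q)[:2]])
E
python3 -c "
from h import *
go([400,100,360],down(1.9)); p,R,o=pose(); print(R.as_matrix())
s=ctrl.snapshot('wrist'); print(s['tool_from_camera'],s['camera_matrix'])"
```

```text
shift cm [-32.23  32.58 -12.87] rot [ 0.    -0.    -0.744]
[[ 4.03022761e-01  9.15189954e-01  4.93665290e-05]
 [ 9.15189951e-01 -4.03022764e-01  7.67459026e-05]
 [ 9.01329140e-05  1.42494056e-05 -9.99999996e-01]]
[[ 9.99999964e-01 -1.15819835e-04  2.42748640e-04 -8.35584973e-01]
 [-2.98152338e-05 -9.44707621e-01 -3.27913877e-01 -8.48312904e+01]
 [ 2.67305422e-04  3.27913858e-01 -9.44707590e-01 -1.43637473e+02]
 [ 0.00000000e+00  0.00000000e+00  0.00000000e+00  1.00000000e+00]] [[359.20703009   0.         318.24892229]
 [  0.         359.20703009 196.88130785]
 [  0.           0.           1.        ]]
```

Emit:
jog_arm --pt "8.5 -4 4 -2 0 0 -0.1" --pt "8.5 -8 8 -4 0 0 -0.2" --pt "8.5 -12 12 -6 0 0 -0.3" --pt "8.5 -16 16 -8 0 0 -0.4" --pt "8.5 -20 20 -9 0 0 -0.5" --pt "8.5 -24 24 -11 0 0 -0.6" --pt "8.5 -28 28 -12 0 0 -0.7" --pt "8.5 -32.2 32.6 -12.9 0 0 -0.744" --pt "8.5 -32.2 32.6 -12.9 0 0 -0.744" --pt "8.5 -32.2 32.6 -12.9 0 0 -0.744"

```text
time_s: 2.25
eef_pos: [401.4, 97.2, 361.3]
tcp_rot: [0.001, 0.583, 0.812, 0.0]
wrist_force: [0.6, 0.2, -0.5]
grip_width: 0.996
```

```bash
python3 -c "
from h import *
p,R,o=pose(); print(p,o['joints'])
s=ctrl.snapshot('wrist'); cv2.imwrite('pics/w1.png',s['img'][:,:,::-1])
ask(s,['stand','cradle','saddles','end_stops','clamp_grip','clamp_tongue'])
go([460,-318,200],down(1.91))"
```

```text
[401.40013174  97.24839059 361.27046145] [ 8.44093353e-02  4.12915388e-02 -1.01253757e-02  1.51742824e+00
 -7.70989068e-04 -2.41539464e-01]
stand [([531.9, 111.4, -2.7], 0.88)]
cradle []
saddles [([524.2, 37.1, 164.8], 0.72)]
end_stops [([505.4, 183.4, 59.3], 0.79)]
clamp_grip [([522.5, 37.5, 166.4], 0.78)]
clamp_tongue [([568.3, -51.1, 154.8], 0.69)]
shift cm [-41.61  -7.92  15.99] rot [-0.    -0.001 -0.008]
```

View pics/w1.png

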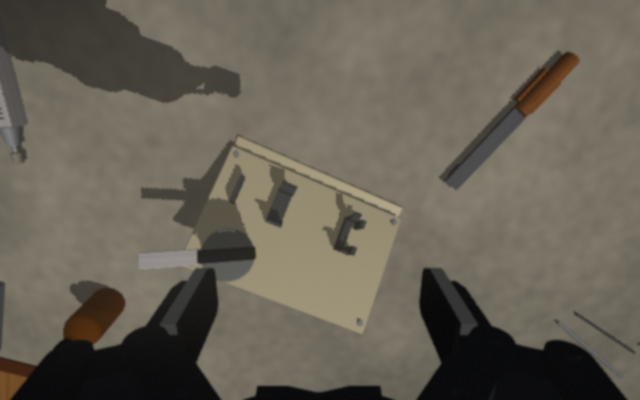

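The wrist view shows the stand: plate corners at about (236,149), (401,214) and (363,333), saddles at (282,203) and (350,232), and the tongue pointing left from the knob at (228,254). I'll fit the stand pose to these corners.

```bash
cat >> h.py <<'E'
def proj(pts,p,R,K,T):
    w=R.inv().apply(np.atleast_2d(pts)-p); c=(w-T[:3,3])@T[:3,:3]
    return np.c_[K[0,2]+K[0,0]*c[:,0]/-c[:,2], K[1,2]-K[1,1]*c[:,1]/-c[:,2]]
E
cat > fit.py <<'E'
from h import *
from scipy.optimize import least_squares
p,R,o=pose(); s=ctrl.snapshot('wrist');K,T=s['camera_matrix'],s['tool_from_camera']
im=s['img'].copy()
def local(n):  # stand-frame points
    return np.array(n,float)
pts=local([[-85,-130,0],[-85,130,0],[-85,-130,22],[-85,130,22],[85,130,108*1.0]])
pix=np.array([[238,135],[402,207],[236,149],[401,214],[363,333]],float)
f=lambda v: proj(Ro.from_euler('z',v[2]).apply(pts)+[v[0],v[1],0],p,R,K,T)
r=least_squares(lambda v:(f(v)-pix).ravel(),[533,112,-.1],loss='soft_l1')
print(r.x,np.round(f(r.x)-pix,1))
O,C=stand([r.x[0],r.x[1],0],r.x[2])
def box(y0,y1,x0,x1,z0,z1): return [[x,y,z] for x in(x0,x1) for y in(y0,y1) for z in (z0,z1)]
for b,c in[((-50,-30,-54,-48,0,36),(255,0,0)),((-50,-30,-12,-6,0,36),(255,0,0)),((50,60,-54,-48,0,36),(255,0,0)),((50,60,-12,-6,0,36),(255,0,0)),((-102,-96,-48,-12,0,26),(0,255,0))]:
    h=cv2.convexHull(np.round(proj(O+C.apply(box(*b)),p,R,K,T)*4).astype(np.int32))
    cv2.polylines(im,[h],True,c,1,shift=2)
t=np.linspace(0,6.3,60); h=proj(O+C.apply(np.c_[50+30*np.cos(t),-75+30*np.sin(t),63+0*t]),p,R,K,T)
cv2.polylines(im,[np.round(h*4).astype(np.int32)],True,(255,0,255),1,shift=2)
for q,P in dict(saddles=[-30,5,16],end=[-30,69,16],grip=[50,-75,86]).items(): print(q,O+C.apply(P))
cv2.imwrite('pics/w1b.png',cv2.resize(im[120:345,130:420,::-1],None,fx=2.6,fy=2.6,interpolation=cv2.INTER_CUBIC))
E
python3 fit.py
```

```text
[ 5.33747703e+02  1.18453004e+02 -7.26517996e-02] [[ 0.1  4.1]
 [ 0.6  0.1]
 [-1.4 -7.1]
 [ 5.  -1.5]
 [-0.9 10.1]]
saddles [500.21952144 125.9064064   63.85640646]
end [504.86514728 189.73757559  63.85640646]
grip [528.60408608  43.62898405 164.47818473]
```

View pics/w1b.png

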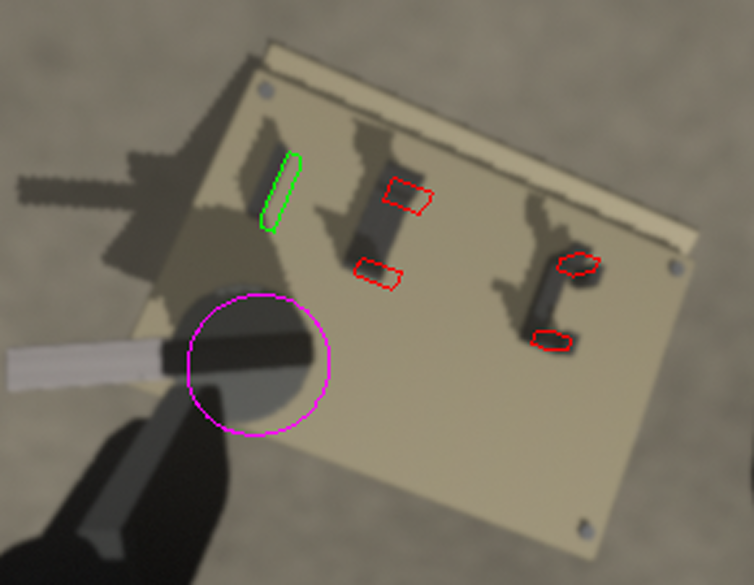

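```bash
python3 - <<'E'
s=open('fit.py').read()
a=s.index("pts=local"); b=s.index("f=lambda"); 
s=s[:a]+'''c30=np.cos(np.pi/6)
O0,C0=stand([0,0,0],0)
pts=np.r_[[[-74.5,-130,22],[-74.5,130,22],[74.5,130,108]],O0+C0.apply([[50,-75,63],[-30,55,44],[-30,-40,44]])]
pix=np.array([[229.2,146.9],[396.2,220.8],[358.8,334.6],[223.5,255.4],[347.3,236.2],[278,205.8]])
'''+s[b:]
open('fit.py','w').write(s)
E
sed -i "s/w1b/w1c/" fit.py; python3 fit.py
```

```text
[ 5.34393242e+02  1.11656079e+02 -9.80106344e-02] [[ 0.  -0.7]
 [ 1.9 -0.7]
 [-0.6  3.1]
 [-0.1  1.4]
 [-0.2 -1.1]
 [-0.   0.2]]
saddles [501.0648291  119.9572294   63.85640646]
end [507.32747187 183.65008069  63.85640646]
grip [527.35403165  36.98653838 164.47818473]
```

View pics/w1c.png

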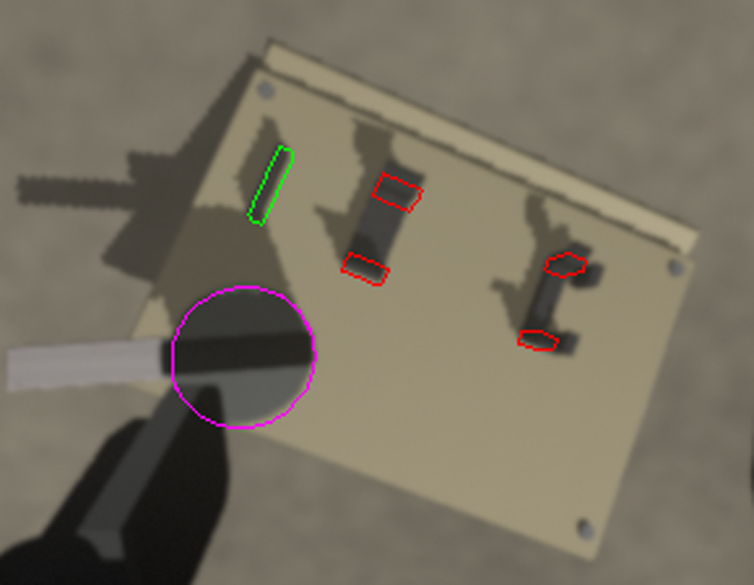

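The fit agrees to about 2 mm: stand at (534, 112), yaw -0.098. Next is the grinder.

Emit:
jog_arm --pt "8.5 -4 -0.8 1.5 0 0 0" --pt "8.5 -8 -1.6 3 0 0 0" --pt "8.5 -12.5 -2.4 5 0 0 0" --pt "8.5 -17 -3.2 7 0 0 0" --pt "8.5 -21.5 -4 9 0 0 0" --pt "8.5 -26 -5 11 0 0 0" --pt "8.5 -30.5 -6 12 0 0 0" --pt "8.5 -35 -7 14 0 0 0" --pt "8.5 -41.6 -7.9 16 0 0 0" --pt "8.5 -41.6 -7.9 16 0 0 0"

```text
time_s: 3.7
eef_pos: [460.4, -320.4, 197.8]
tcp_rot: [-0.001, 0.581, 0.814, -0.0]
wrist_force: [-0.7, 0.3, 0.8]
grip_width: 0.994
```

```bash
python3 -c "
from h import *
p,R,o=pose(); print(p,o['joints'])
s=ctrl.snapshot('wrist'); K,T=s['camera_matrix'],s['tool_from_camera']; im=s['img'].copy()
ask(s,['grinder','grinder_nose'])
m=ctrl.masks_of(s,'grinder')
m=m[0]['pixels'].astype(np.uint8); c,_=cv2.findContours(m,0,1)
cv2.drawContours(im,c,-1,(255,0,0),1)
# model overlay
from scipy.optimize import least_squares
def mod(v): 
    b=np.array([[x,y,32] for x,y in((-75,-16),(75,-16),(75,16),(-75,16))]+[[125,0,16]],float)
    return proj(Ro.from_euler('z',v[2]).apply(b)+[v[0],v[1],0],p,R,K,T)
h=mod([448,-328,.34]); cv2.polylines(im,[np.round(h[:4]).astype(int)],True,(0,255,0),1); print(h)
cv2.imwrite('pics/w2.png',im[:,:,::-1])"
```

```text
[ 460.43615239 -320.36179165  197.77427486] [-7.20522441e-01  3.60991818e-01 -2.99443290e-02  1.18173075e+00
 -8.17794312e-04 -1.05017520e+00]
grinder [([448.5, -328.7, -4.7], 0.95)]
grinder_nose [([565.5, -291.5, 14.2], 0.84)]
[[294.11118515  67.79801616]
 [299.21193739 236.07101752]
 [333.00287133 235.7560542 ]
 [333.56945239  67.36526525]
 [316.78708766 273.27351312]]
```

View pics/w2.png

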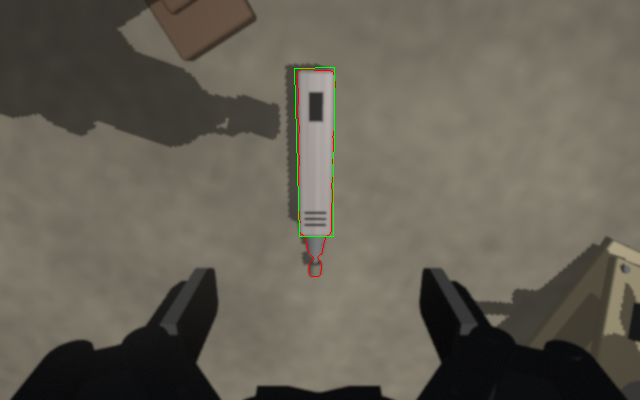

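The model rectangle lies on the grinder to 1-2 px: (448,-328.5), yaw 0.335. Now the grasp.

```bash
python3 -c "
from h import *
go([466.9,-321.9,4],down(1.906))"
```

```text
shift cm [-0.76  0.44 19.6 ] rot [-0.    -0.002 -0.003]
```

Emit:
jog_arm --pt "8.5 -0.3 0.2 3 0 0 0" --pt "8.5 -0.5 0.4 6.5 0 0 0" --pt "8.5 -0.8 0.6 10 0 0 0" --pt "8.5 -0.8 0.6 13 0 0 0" --pt "8.5 -0.8 0.6 15.5 0 0 0" --pt "8.5 -0.8 0.5 17.5 0 0 0" --pt "8.5 -0.8 0.5 18.8 0 0 0" --pt "8.5 -0.8 0.5 19.4 0 0 0" --pt "8.5 -0.8 0.5 19.5 0 0 0" --pt "8.5 -0.8 0.5 19.5 0 0 0" --squeeze 70

```text
time_s: 4.9
eef_pos: [468.3, -322.3, 6.0]
tcp_rot: [-0.0, 0.58, 0.815, 0.0]
wrist_force: [0.5, -0.3, 0.6]
grip_width: 1.0
```

Emit:
jog_arm --pt "2 0 0 0 0 0 0" --pt "2 0 0 0 0 0 0" --pt "2 0 0 0 0 0 0" --pt "2 0 0 0 0 0 0" --pt "2 0 0 0 0 0 0" --pt "2 0 0 0 0 0 0" --pt "2 0 0 0 0 0 0" --pt "2 0 0 0 0 0 0" --pt "2 0 0 0 0 0 0" --pt "2 0 0 0 0 0 0" --squeeze 70

```text
time_s: 5.9
eef_pos: [468.7, -322.5, 6.6]
tcp_rot: [0.0, 0.58, 0.814, 0.0]
wrist_force: [-0.6, 1.5, 6.6]
grip_width: 0.357
```

```bash
python3 -c "
from h import *
O,C=stand([534,111.7,0],-.098)
p,R,o=pose(); print(p,o['grip_width']*85,o['wrist_force'])
z=C.apply([0,0,-1]); x=C.apply([-1,0,0]); Rt=frame(z,x)
# pregrasp waypoint, hover
go([440,-60,300],Rt)
"
```

```text
[ 468.7364476  -322.54147407    6.59313828] 30.34507958882731 [-0.58374944  1.52952759  6.63748219]
shift cm [ 25.75   5.9  -29.34] rot [-0.297 -0.464 -1.113]
```

Emit:
jog_arm --pt "2 0 0 -1.5 0 0 0" --pt "2 0 0 -4 0 0 0" --pt "2 0.5 0.2 -7.5 0 0 0" --pt "2 2 0.6 -11 -0.02 -0.03 -0.08" --pt "2 4 1.2 -14.5 -0.05 -0.08 -0.2" --pt "2 6.5 1.8 -18 -0.08 -0.13 -0.32" --pt "2 9 2.4 -21 -0.11 -0.18 -0.43" --pt "2 12 3 -24 -0.14 -0.23 -0.54" --pt "2 15 3.6 -26 -0.17 -0.27 -0.65" --pt "2 18 4.2 -27.5 -0.2 -0.31 -0.75"

```text
time_s: 6.9
eef_pos: [448.2, -137.2, 281.8]
tcp_rot: [0.18, 0.232, 0.956, -0.008]
wrist_force: [-0.0, -0.6, -4.6]
grip_width: 0.364
```

```bash
python3 -c "
from h import *
O,C=stand([534,111.7,0],-.098)
p,R,o=pose(); print(p,o['grip_width']*85,o['wrist_force'],o['joints'])
Rt=frame(C.apply([0,0,-1]),C.apply([-1,0,0]))
T=lambda y,z: O+C.apply([-30,y,z])
print(T(5,140)); go(T(5,140),Rt)
"
```

```text
[ 448.21645893 -137.21721738  281.78498929] 30.937026857117615 [-0.03894227 -0.6154563  -4.61239762] [-0.47905042 -0.166173   -0.47918073  0.90223441  0.06934531 -1.56186311]
[438.9689848  126.06707507 171.24355653]
shift cm [16.19 22.33  7.43] rot [-0.095 -0.153 -0.359]
```

Emit:
jog_arm --pt "2 2 3 0 -0.01 -0.02 -0.05" --pt "2 4 6 0 -0.03 -0.05 -0.11" --pt "2 6.5 9.3 1 -0.05 -0.08 -0.18" --pt "2 9 12.5 2 -0.07 -0.11 -0.26" --pt "2 11.5 16 4 -0.09 -0.14 -0.33" --pt "2 14 19.5 5.5 -0.095 -0.153 -0.359" --pt "2 16 22.4 7.2 -0.095 -0.153 -0.359" --pt "2 16.2 22.5 7.4 -0.095 -0.153 -0.359" --pt "2 16.2 22.5 7.4 -0.095 -0.153 -0.359" --pt "2 16.2 22.5 7.4 -0.095 -0.153 -0.359"

```text
time_s: 7.9
eef_pos: [439.0, 126.8, 171.1]
tcp_rot: [0.258, 0.048, 0.965, -0.013]
wrist_force: [0.9, -0.5, -4.1]
grip_width: 0.365
```

```bash
cat > look.py <<'E'
from h import *
import sys
O,C=stand([534,111.7,0],-.098)
Rt=frame(C.apply([0,0,-1]),C.apply([-1,0,0]))
p,R,o=pose(); c=C.inv().apply(p-O); print('tcp cradle',np.round(c,1),'grip',o['grip_width']*85,'F cradle',np.round(C.inv().apply(o['wrist_force']),1),'j',np.round(o['joints'],2),'rot err',np.round((R.inv()*Rt).as_rotvec(),3))
E
cat > look2.py <<'E'
from look import *
s=ctrl.snapshot('wrist'); cv2.imwrite(sys.argv[1],s['img'][:,:,::-1])
ask(s,['grinder','grinder_nose','saddles','end_stops','clamp_grip','clamp_tongue','cradle'])
for d in ctrl.spot_point(s,'grinder')[:1]+ctrl.spot_point(s,'grinder_nose')[:1]: print('in cradle',C.inv().apply(d['position']-O))
E
python3 look2.py pics/w3.png
```

```text
tcp cradle [-30.1   5.8 139.9] grip 30.98770898214203 F cradle [-1.2 -0.4 -4.1] j [ 0.26 -0.2  -0.88  0.39 -0.18 -1.25] rot err [-0.001 -0.002 -0.001]
grinder [([439.9, 104.8, 163.2], 0.78)]
grinder_nose []
saddles []
end_stops []
clamp_grip [([525.0, 35.7, 168.7], 0.72)]
clamp_tongue []
cradle []
in cradle [-31.41730478 -16.07393877 131.53038224]
```

View pics/w3.png

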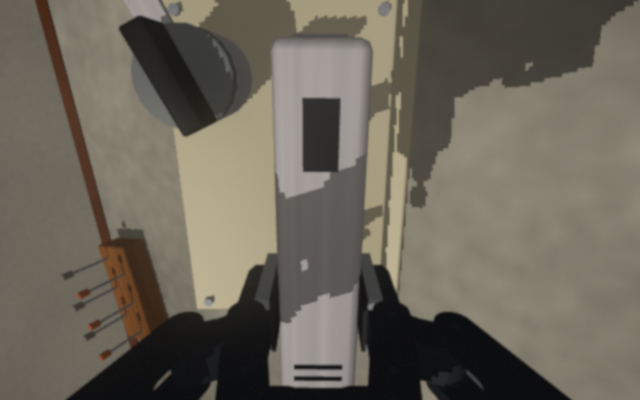

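The grinder is held straight. The knob disc shows at about (190,75), with the bar running from (135,20) to (200,130). I'll check the stand fit against these.

```bash
cat > ov.py <<'E'
from look import *
s=ctrl.snapshot('wrist');K,T=s['camera_matrix'],s['tool_from_camera']; im=s['img'].copy()
pr=lambda L:proj(O+C.apply(L),p,R,K,T)
def poly(L,c): cv2.polylines(im,[np.round(pr(L)*4).astype(np.int32)],True,c,1,shift=2)
t=np.linspace(0,6.28,60)
poly(np.c_[50+30*np.cos(t),-75+30*np.sin(t),63+0*t],(255,0,255))
j=float(sys.argv[1]); a=-1.04-j; u=np.array([np.cos(a),np.sin(a)]);v=np.array([-u[1],u[0]])
poly([[*(np.array([50,-75])+u*i+v*k),91] for i,k in((-30,-7),(30,-7),(30,7),(-30,7))],(255,0,0))
poly([[-86,-130,0],[86,-130,0],[86,130,0],[-86,130,0]],(0,255,0))
cv2.imwrite(sys.argv[2],im[:,:,::-1])
E
python3 ov.py 0.15 pics/w3b.png
```

```text
tcp cradle [-29.2   6.3 140.2] grip 30.747280455309447 F cradle [-2.1 -0.1 -3.6] j [ 0.26 -0.2  -0.88  0.39 -0.18 -1.25] rot err [ 0.    -0.    -0.001]
```

View pics/w3b.png

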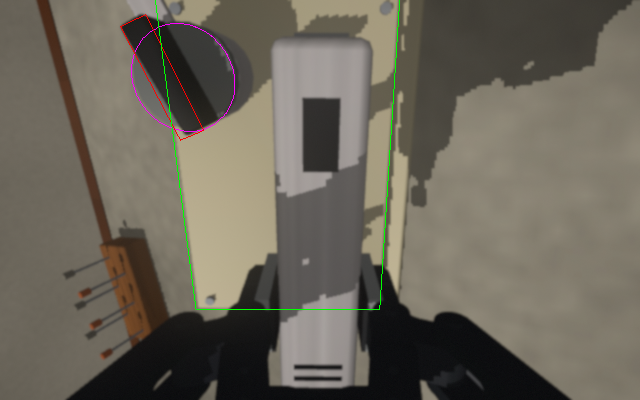

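The fit matches within about 2 mm. Descending to just above the lead-ins, then into the saddles slowly.

Emit:
jog_arm --pt "2 0.02 0.05 1 0 0 0" --pt "2 0.03 0.05 2.2 0 0 0" --pt "2 0.05 0.05 3.5 0 0 0" --pt "2 0.05 0.05 4.8 0 0 0" --pt "2 0.05 0.05 6 0 0 0" --pt "2 0.05 0.05 7 0 0 0" --pt "2 0.05 0.05 7.8 0 0 0" --pt "2 0.05 0.05 8.3 0 0 0" --pt "2 0.05 0.05 8.3 0 0 0" --pt "2 0.05 0.05 8.3 0 0 0"

```text
time_s: 9.45
eef_pos: [480.5, 124.0, 99.7]
tcp_rot: [0.258, 0.048, 0.965, -0.012]
wrist_force: [0.2, -0.2, -3.1]
grip_width: 0.361
```

```bash
python3 look.py
```

```text
tcp cradle [-29.8   7.   57.2] grip 30.68100089013017 F cradle [-1.3 -0.2 -2.8] j [ 0.22 -0.   -0.95  0.13 -0.16 -1.29] rot err [ 0.    -0.    -0.001]
```

Next 20 mm, with a force check.

Emit:
jog_arm --pt "2 0 0 0.2 0 0 0" --pt "2 0 0 0.4 0 0 0" --pt "2 0 0 0.6 0 0 0" --pt "2 0 0 0.8 0 0 0" --pt "2 0 0 1.0 0 0 0" --pt "2 0 0 1.2 0 0 0" --pt "2 0 0 1.4 0 0 0" --pt "2 0 0 1.6 0 0 0" --pt "2 0 0 1.7 0 0 0" --pt "2 0 0 1.7 0 0 0"

```text
time_s: 10.45
eef_pos: [489.0, 123.1, 84.8]
tcp_rot: [0.258, 0.048, 0.965, -0.012]
wrist_force: [-0.7, 1.1, -4.2]
grip_width: 0.359
```

```bash
python3 look.py
```

```text
tcp cradle [-29.9   6.9  40.1] grip 30.516587097081317 F cradle [-2.8  1.  -3.2] j [ 0.22  0.04 -0.96  0.07 -0.15 -1.3 ] rot err [ 0.    -0.    -0.001]
```

Emit:
jog_arm --pt "2 0 0 0.2 0 0 0" --pt "2 0 0 0.4 0 0 0" --pt "2 0 0 0.6 0 0 0" --pt "2 0 0 0.8 0 0 0" --pt "2 0 0 1.0 0 0 0" --pt "2 0 0 1.2 0 0 0" --pt "2 0 0 1.3 0 0 0" --pt "2 0 0 1.4 0 0 0" --pt "2 0 0 1.5 0 0 0" --pt "2 0 0 1.5 0 0 0"

```text
time_s: 11.45
eef_pos: [496.2, 122.3, 71.5]
tcp_rot: [0.258, 0.048, 0.965, -0.013]
wrist_force: [0.2, 0.3, -3.6]
grip_width: 0.36
```

```bash
python3 look.py
```

```text
tcp cradle [-30.2   6.9  25. ] grip 30.62504242877765 F cradle [-1.6  0.4 -3.2] j [ 0.21  0.08 -0.96  0.03 -0.15 -1.3 ] rot err [ 0.    -0.001 -0.001]
```

Emit:
jog_arm --pt "2 0 0 0.05 0 0 0" --pt "2 0 0 0.1 0 0 0" --pt "2 0 0 0.15 0 0 0" --pt "2 0 0 0.2 0 0 0" --pt "2 0 0 0.25 0 0 0" --pt "2 0 0 0.3 0 0 0" --pt "2 0 0 0.35 0 0 0" --pt "2 0 0 0.4 0 0 0" --pt "2 0 0 0.4 0 0 0" --pt "2 0 0 0.4 0 0 0"

```text
time_s: 12.45
eef_pos: [497.1, 122.2, 70.0]
tcp_rot: [0.259, 0.047, 0.965, -0.013]
wrist_force: [-31.3, -0.3, 35.9]
grip_width: 0.357
```

```bash
python3 look.py
```

```text
tcp cradle [-30.2   6.9  23.2] grip 30.367507027359604 F cradle [-9.  -3.4 46.6] j [ 0.21  0.08 -0.96  0.02 -0.15 -1.3 ] rot err [-0.     0.001  0.   ]
```

Seated: contact at z 23.2 against an expected 22.6. Release and retreat.

Emit:
jog_arm --pt "2 0 0 -0.1 0 0 0" --pt "2 0 0 -0.1 0 0 0" --pt "6 0 0 -0.1 0 0 0" --pt "6 0 0 -0.1 0 0 0" --pt "6 0 0 -0.1 0 0 0" --pt "6 0 0 -0.1 0 0 0" --pt "6 0 0 -0.1 0 0 0" --pt "6 0 0 -0.1 0 0 0" --pt "6 0 0 -0.1 0 0 0" --pt "6 0 0 -0.1 0 0 0"

```text
time_s: 13.45
eef_pos: [496.6, 122.3, 70.8]
tcp_rot: [0.259, 0.047, 0.965, -0.013]
wrist_force: [-0.0, -0.1, -0.2]
grip_width: 0.7
```

Emit:
jog_arm --pt "6 0 0 -0.5 0 0 0" --pt "6 0 0 -1.5 0 0 0" --pt "6 0 0 -3 0 0 0" --pt "6 0 0 -5 0 0 0" --pt "6 0 0 -7.5 0 0 0" --pt "6 0 0 -10 0 0 0" --pt "6 0 0 -12.5 0 0 0" --pt "6 0 0 -14.5 0 0 0" --pt "6 0 0 -15.5 0 0 0" --pt "6 0 0 -15.5 0 0 0"

```text
time_s: 14.45
eef_pos: [419.8, 130.3, 207.0]
tcp_rot: [0.261, 0.047, 0.964, -0.012]
wrist_force: [0.2, 0.6, 0.7]
grip_width: 0.704
```

```bash
python3 look2.py pics/w4.png; python3 ov.py 0.25 pics/w4b.png
```

```text
tcp cradle [-29.    7.3 180.7] grip 59.830112307918455 F cradle [0.4 0.6 0.5] j [ 0.29 -0.27 -0.83  0.52 -0.19 -1.23] rot err [ 0.001  0.004 -0.   ]
grinder [([493.6, 99.8, 59.8], 0.85)]
grinder_nose [([501.2, 221.8, 78.2], 0.62)]
saddles []
end_stops []
clamp_grip [([524.5, 35.1, 168.9], 0.77)]
clamp_tongue [([497.6, 101.7, 60.4], 0.18)]
cradle []
in cradle [-36.41120812 -15.7957676   15.01757801]
in cradle [-30.99862959 106.36246551  33.13911425]
tcp cradle [-30.6   6.7 178.8] grip 59.59031855332143 F cradle [0.  0.4 0.2] j [ 0.29 -0.27 -0.84  0.51 -0.19 -1.23] rot err [-0. -0. -0.]
```

View pics/w4b.png

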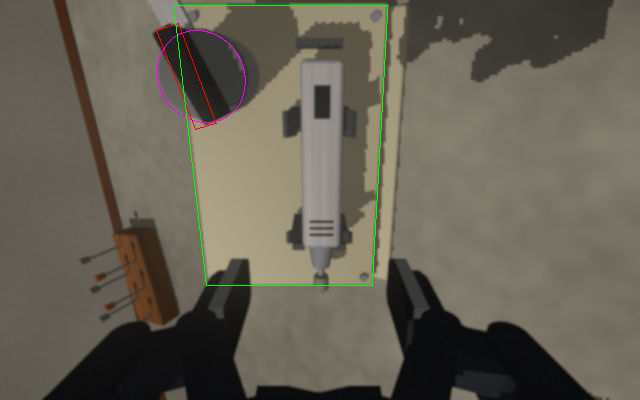

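The picture shows the grinder lying squarely in both saddles, nose between the lips at (320,270) and tail short of the stop at (320,43). The bar angle needs a finer value, so I'll fit it by the dark pixels.

```bash
cat > knob.py <<'E'
from look import *
from scipy.optimize import minimize
s=ctrl.snapshot('wrist');K,T=s['camera_matrix'],s['tool_from_camera']
g=s['img'].max(2); dark=(g<60).astype(np.uint8)
n,l,st,ce=cv2.connectedComponentsWithStats(dark)
c0=proj(O+C.apply([50,-75,86]),p,R,K,T)[0]; k=min((i for i in range(1,n) if st[i,4]>300),key=lambda i:np.hypot(*(ce[i]-c0)))
m=(l==k).astype(np.uint8); print('comp',st[k],ce[k],c0)
def hull(v):
    a=-1.04-v[0]; u=np.array([np.cos(a),np.sin(a)]);w=np.array([-u[1],u[0]])
    P=[[*(np.array([50+v[1],-75+v[2]])+u*i+w*q),z] for i in(-30,30) for q in(-7,7) for z in(63,91)]
    return cv2.convexHull((proj(O+C.apply(P),p,R,K,T)*16).astype(np.int32))
def cost(v):
    b=np.zeros_like(m); cv2.fillConvexPoly(b,hull(v),1,shift=4); return -(b&m).sum()/(b|m).sum()
best=min((minimize(cost,[j,dx,0],method='Nelder-Mead',options=dict(initial_simplex=[[j,dx,0],[j+.1,dx,0],[j,dx+4,0],[j,dx,4]])) for j in np.arange(float(sys.argv[1]),float(sys.argv[2]),.15) for dx in(-2,2)),key=lambda r:r.fun)
print('joint,dx,dy',best.x,best.fun)
E
python3 knob.py -0.1 0.7
```

```text
tcp cradle [-30.5   6.8 178.9] grip 59.45119449697579 F cradle [-0.2 -0.4 -0.4] j [ 0.29 -0.27 -0.84  0.51 -0.19 -1.23] rot err [-0.  0. -0.]
comp [ 154   25   95   98 5451] [204.55255916  68.97890295] [189.90481538  78.21988892]
joint,dx,dy [-1.3        36.37037037 36.14814815] 0.0knob.py:13: RuntimeWarning: overflow encountered in scalar negative
  b=np.zeros_like(m); cv2.fillConvexPoly(b,hull(v),1,shift=4); return -(b&m).sum()/(b|m).sum()
```

```bash
sed -i 's/-(b&m).sum()\/(b|m).sum()/-float((b\&m).sum())\/float((b|m).sum())/; s/g<60/g<int(sys.argv[3])/' knob.py; for t in 30 40 50; do python3 knob.py -0.1 0.7 $t|tail -2; done
```

```text
comp [173  27  43  62 647] [194.57341577  56.74652241] [190.12333707  78.1668022 ]
joint,dx,dy [ -0.33962376 -12.61829023  -4.27531282] -0.20068238213399503
comp [ 155   25   74   90 2428] [190.67874794  64.33319605] [190.24731191  78.12187931]
joint,dx,dy [-0.04984469 -3.304934   -1.22594849] -0.6847918436703483
comp [ 155   25   76   97 3172] [193.0980454   71.40952081] [190.44413515  78.04371333]
joint,dx,dy [ 0.07223294 -1.71322016 -1.34113512] -0.8830734966592427
```

```bash
cat > kgo.py <<'E'
from look import *
X,Y,Z,j=map(float,sys.argv[1:5]); a=-1.04-j+np.pi/2+np.pi
Rk=frame(C.apply([0,0,-1]),C.apply([np.cos(a),np.sin(a),0]))
go(O+C.apply([X,Y,Z]),Rk)
f=R.inv().apply(o['wrist_force']); print('F tool',np.round(f,1),'torque',np.round(R.inv().apply(o['ft_torque']),2))
ax=-R.as_matrix()[:,0]; c=C.inv().apply(ax); print('joint by tool',-1.04+np.pi/2-np.arctan2(c[1],c[0]))
E
python3 kgo.py 48.3 -76 120 0.07
```

```text
tcp cradle [-30.3   6.9 179.1] grip 59.76675791810861 F cradle [-0.6 -0.5  0.1] j [ 0.29 -0.27 -0.84  0.51 -0.19 -1.23] rot err [-0.     0.001 -0.   ]
shift cm [-7.86 -8.29  5.92] rot [-0.     0.001 -0.461]
F tool [ 0.6 -0.5 -0.1] torque [-0.01  0.42  0.01]
joint by tool 0.530830893122252
```

Emit:
jog_arm --pt "5 -1.6 -1.7 0 0 0 -0.1" --pt "5 -3.2 -3.4 0 0 0 -0.2" --pt "5 -4.8 -5.1 1 0 0 -0.3" --pt "5 -6.4 -6.8 2.5 0 0 -0.4" --pt "4.5 -7.9 -8.3 4 0 0 -0.46" --pt "4.5 -7.9 -8.3 5.5 0 0 -0.46" --pt "4.5 -7.9 -8.3 5.9 0 0 -0.46" --pt "4.5 -7.9 -8.3 5.9 0 0 -0.46" --pt "4.5 -7.9 -8.3 5.9 0 0 -0.46" --pt "4.5 -7.9 -8.3 5.9 0 0 -0.46"

```text
time_s: 16.2
eef_pos: [508.7, 38.1, 194.1]
tcp_rot: [0.25, -0.174, 0.95, -0.071]
wrist_force: [-0.5, 0.5, -0.3]
grip_width: 0.525
```

```bash
python3 kgo.py 48.3 -76 72 0.07; python3 -c "
from look import *
s=ctrl.snapshot('wrist'); cv2.imwrite('pics/w5.png',s['img'][:,:,::-1])"
```

```text
tcp cradle [ 48.9 -75.7 120.8] grip 44.64184915343268 F cradle [-0.6  0.4  0.1] j [-0.03 -0.14 -0.78  0.41 -0.03 -1.97] rot err [0.    0.002 0.461]
shift cm [0.08 0.   4.88] rot [-0.     0.002 -0.   ]
F tool [ 0.4  0.6 -0.1] torque [-0.2   0.35 -0.  ]
joint by tool 0.07012416548505979
tcp cradle [ 48.9 -75.7 120.8] grip 44.64184915343268 F cradle [-0.6  0.4  0.1] j [-0.03 -0.14 -0.78  0.41 -0.03 -1.97] rot err [0.    0.002 0.461]
```

View pics/w5.png

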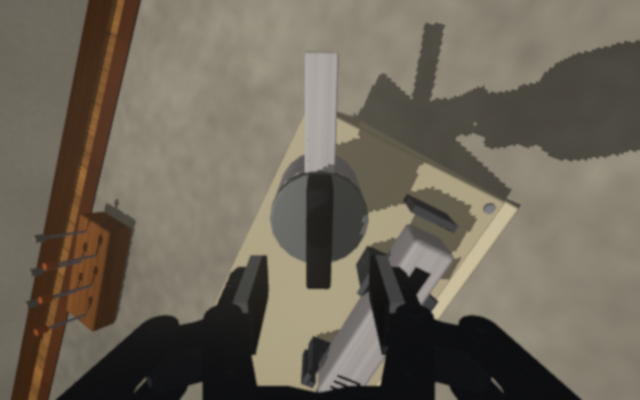

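The bar at column 318 is centred between the fingers (about 250 and 385) and parallel to them. Go down and pinch.

Emit:
jog_arm --pt "4.5 0 0 0.7 0 0 0" --pt "4.5 0.02 0 1.5 0 0 0" --pt "4.5 0.03 0 2.5 0 0 0" --pt "4.5 0.05 0 3.3 0 0 0" --pt "4.5 0.05 0 4 0 0 0" --pt "4.5 0.05 0 4.5 0 0 0" --pt "4.5 0.05 0 4.8 0 0 0" --pt "4.5 0.05 0 4.8 0 0 0" --pt "0.5 0.05 0 4.8 0 0 0" --pt "0.5 0.05 0 4.8 0 0 0" --squeeze 45

```text
time_s: 17.25
eef_pos: [532.5, 35.6, 152.8]
tcp_rot: [0.25, -0.174, 0.95, -0.071]
wrist_force: [-0.2, -0.0, 0.7]
grip_width: 0.195
```

Emit:
jog_arm --pt "0.5 0 0 0 0 0 0" --pt "0.5 0 0 0 0 0 0" --pt "0.5 0 0 0 0 0 0" --pt "0.5 0 0 0 0 0 0" --pt "0.5 0 0 0 0 0 0" --pt "0.5 0 0 0 0 0 0" --pt "0.5 0 0 0 0 0 0" --pt "0.5 0 0 0 0 0 0" --pt "0.5 0 0 0 0 0 0" --pt "0.5 0 0 0 0 0 0"

```text
time_s: 18.25
eef_pos: [532.3, 35.6, 152.9]
tcp_rot: [0.25, -0.174, 0.95, -0.072]
wrist_force: [-5.4, -0.4, 4.1]
grip_width: 0.152
```

```bash
python3 kgo.py 48.3 -76 72 0.07
```

```text
tcp cradle [ 49.  -75.9  73.2] grip 12.925822648590136 F cradle [-2.6 -0.9  6.3] j [-0.03 -0.04 -0.81  0.27 -0.03 -1.98] rot err [-0.     0.002  0.461]
shift cm [0.06 0.02 0.12] rot [-0.001  0.002 -0.   ]
F tool [ 2.7  0.3 -6.3] torque [-0.19  0.88 -0.01]
joint by tool 0.07010987035721061
```

Emit:
jog_arm --pt "0.5 0 0 0 0 0 0.08" --pt "0.5 0 0 0 0 0 0.18" --pt "0.5 0 0 0 0 0 0.28" --pt "0.5 0 0 0 0 0 0.38" --pt "0.5 0 0 0 0 0 0.48" --pt "0.5 0 0 0 0 0 0.58" --pt "0.5 0 0 0 0 0 0.68" --pt "0.5 0 0 0 0 0 0.76" --pt "0.5 0 0 0 0 0 0.8" --pt "0.5 0 0 0 0 0 0.8"

```text
time_s: 19.25
eef_pos: [532.1, 35.5, 152.7]
tcp_rot: [0.258, 0.209, 0.943, 0.031]
wrist_force: [-4.4, -0.7, 3.5]
grip_width: 0.151
```

```bash
python3 kgo.py 49 -75.9 73.2 1.9
```

```text
tcp cradle [ 48.7 -76.   73.2] grip 12.862183349987433 F cradle [-1.9 -1.2  5.2] j [-0.03 -0.04 -0.81  0.27 -0.03 -1.18] rot err [ 0.001  0.002 -0.339]
shift cm [-0.02  0.02 -0.  ] rot [2.00e-03 1.00e-03 1.03e+00]
F tool [ 1.4 -1.7 -5.2] torque [0.46 0.73 0.01]
joint by tool 0.8700669647146333
```

Emit:
jog_arm --pt "0.5 0 0 0 0 0 0.1" --pt "0.5 0 0 0 0 0 0.2" --pt "0.5 0 0 0 0 0 0.3" --pt "0.5 0 0 0 0 0 0.4" --pt "0.5 0 0 0 0 0 0.5" --pt "0.5 0 0 0 0 0 0.6" --pt "0.5 0 0 0 0 0 0.7" --pt "0.5 0 0 0 0 0 0.8" --pt "0.5 0 0 0 0 0 0.9" --pt "0.5 0 0 0 0 0 1.0"

```text
time_s: 20.25
eef_pos: [532.0, 35.7, 152.7]
tcp_rot: [0.211, 0.637, 0.726, 0.152]
wrist_force: [-5.0, 0.1, 4.2]
grip_width: 0.154
```

Emit:
jog_arm --pt "0.5 0 0 0 0 0 0.05" --pt "0.5 0 0 0 0 0 0.1" --pt "0.5 0 0 0 0 0 0.12" --pt "0.5 0 0 0 0 0 0.12" --pt "0.5 0 0 0 0 0 0.12" --pt "0.5 0 0 0 0 0 0.12" --pt "0.5 0 0 0 0 0 0.12" --pt "0.5 0 0 0 0 0 0.12" --pt "0.5 0 0 0 0 0 0.12" --pt "0.5 0 0 0 0 0 0.12"

```text
time_s: 21.25
eef_pos: [532.0, 35.7, 152.7]
tcp_rot: [0.201, 0.679, 0.686, 0.164]
wrist_force: [-1.8, 0.5, 1.2]
grip_width: 0.151
```

```bash
python3 kgo.py 49 -75.9 73.2 1.96
```

```text
tcp cradle [ 48.6 -75.8  73.2] grip 12.847126155810255 F cradle [-1.   0.3  2. ] j [-0.03 -0.04 -0.81  0.27 -0.03 -0.05] rot err [ 2.000e-03  1.000e-03 -1.462e+00]
shift cm [-0.02  0.04  0.  ] rot [ 0.002 -0.    -0.033]
F tool [ 0.4 -1.  -2. ] torque [0.7  0.08 0.01]
joint by tool 1.9932266669344814
```

Emit:
jog_arm --pt "4.5 0 0 0 0 0 0" --pt "4.5 0 0 0 0 0 0" --pt "4.5 0 0 0 0 0 0" --pt "4.5 0 0 0 0 0 0" --pt "4.5 0 0 0 0 0 0" --pt "4.5 0 0 -0.3 0 0 0" --pt "4.5 0 0 -1 0 0 0" --pt "4.5 0 0 -2 0 0 0" --pt "4.5 0 0 -3.5 0 0 0" --pt "4.5 0 0 -5 0 0 0"

```text
time_s: 22.25
eef_pos: [506.5, 38.2, 197.0]
tcp_rot: [0.201, 0.679, 0.686, 0.164]
wrist_force: [0.2, -0.8, 0.1]
grip_width: 0.527
```

Emit:
jog_arm --pt "4.5 0 0 -2 0 0 0" --pt "4.5 0 0 -4 0 0 0" --pt "4.5 0 0 -6 0 0 0" --pt "4.5 0 0 -8 0 0 0" --pt "4.5 0 0 -9 0 0 0" --pt "4.5 0 0 -10 0 0 0" --pt "4.5 0 0 -10 0 0 0" --pt "4.5 0 0 -10 0 0 0" --pt "4.5 0 0 -10 0 0 0" --pt "4.5 0 0 -10 0 0 0"

```text
time_s: 23.25
eef_pos: [456.2, 43.0, 282.4]
tcp_rot: [0.201, 0.679, 0.687, 0.163]
wrist_force: [-1.0, -0.3, 0.2]
grip_width: 0.531
```

```bash
python3 ov.py 1.96 pics/w6.png; python3 knob.py 1.3 2.2 50; python3 -c "
from look import *
a=C.apply
for n in ['wrist','scene','top']:
    s=ctrl.snapshot(n)
    for q in ['clamp_tongue','grinder','grinder_nose','oil','file','slab']:
        for d in ctrl.spot_point(s,q)[:1]:
            print(n,q,np.round(d['position']),round(d['conf'],2),np.round(C.inv().apply(d['position']-O),1))
t=-1.04-1.96; print('tongue locked expect',[50+90*np.cos(t),-75+90*np.sin(t),54])"
```

```text
tcp cradle [ 47.5 -75.9 223.6] grip 45.11006515163814 F cradle [-0.8 -0.4  0.7] j [-0.02 -0.31 -0.66  0.7  -0.04 -0.04] rot err [ 1.000e-03 -0.000e+00 -1.462e+00]
tcp cradle [ 47.6 -75.9 223.8] grip 44.68430958766989 F cradle [ 0.2  0.2 -0.6] j [-0.02 -0.31 -0.66  0.7  -0.04 -0.04] rot err [ 1.000e-03 -0.000e+00 -1.462e+00]
comp [310 143  16  75 974] [316.68583162 175.45174538] [319.90649863 184.40567886]
joint,dx,dy [ 2.00218977 -0.81674062 -1.46289653] -0.6977077363896849
tcp cradle [ 47.7 -75.9 223.8] grip 44.64899838308663 F cradle [-0.  -0.1 -0.5] j [-0.02 -0.31 -0.66  0.7  -0.04 -0.04] rot err [ 1.000e-03  0.000e+00 -1.462e+00]
wrist clamp_tongue [466.  32.  93.] 0.73 [-38.1 -85.9  54.1]
wrist grinder [499. 100.  57.] 0.57 [-33.2 -14.6   9.7]
wrist grinder_nose [500. 220.  77.] 0.7 [-32.3 105.   32.8]
wrist oil [ 769. -144.   -0.] 0.67 [ 191.4 -231.2 -186.2]
scene clamp_tongue [465.  31.  90.] 0.81 [-40.  -86.8  51.7]
scene grinder [492. 103.  64.] 0.93 [-36.5 -12.5  19.8]
scene grinder_nose [501. 224.  74.] 0.61 [-33.1 108.   30. ]
scene file [308. 334.   2.] 0.54 [-245.2  198.6   69.1]
scene slab [ 347. -473.   -3.] 0.77 [-145.7 -600.1    5.1]
top clamp_tongue [464.  29.  90.] 0.83 [-41.1 -89.2  52.8]
top grinder [498. 104.  64.] 0.54 [-30.8 -11.3  17. ]
top grinder_nose [500. 220.  78.] 0.65 [-32.3 103.9  33.3]
top oil [ 763. -138.    3.] 0.54 [ 187.5 -226.1 -179.5]
top file [307. 331.   5.] 0.82 [-244.5  196.    71.9]
top slab [ 348. -468.   -0.] 0.81 [-143.5 -595.3    7.4]
tongue locked expect [np.float64(-39.09932469404009), np.float64(-87.70080072538805), 54]
```

View pics/w6.png

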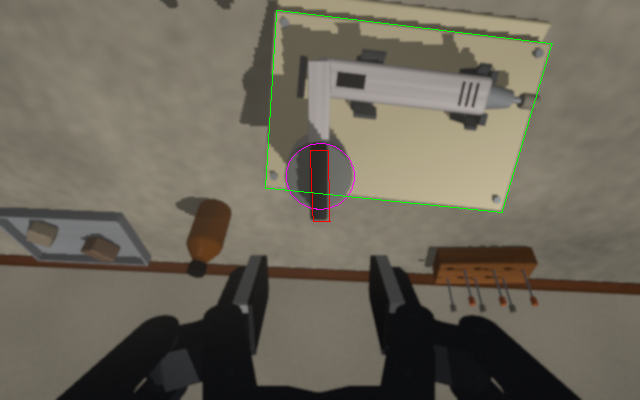

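The tongue runs from the knob at (320,175) straight over the grinder's tail at (320,65). The grinder lies straight in both saddles, and the fingers are clear. I'm handing in.

```bash
python3 -c "
from plant import ctrl
print(ctrl.finish_job(), ctrl.observe()['time_s'])"
```

```text
the job is handed in; nothing more can be done
the job is handed in; nothing more can be done
```

The grinder is in the cradle with its stone end away from the clamp knob. The clamp is turned past its detent and the latch tongue lies over the grinder's tail. I handed the job in at about 24 s of the 61 s allowed; it reports no verdict.

- **Grinder:** when I pressed it home it stopped at 23.2 mm out from the plate, against an expected 22.6 mm. The largest wrist force I read was about 48 N, pushing through the held grinder. The last pictures show it straight in both saddles, with its origin within about 7 mm of home. That is coarser than the 2 mm play across, so seating rests on the contact height and the pictures.
- **Clamp:** I let go with the gripper at a knob angle of 1.99 rad. Afterwards a picture fit gave 2.00 rad, against 1.96 expected when locked. All three cameras placed the tongue within about 3 mm of its locked position.
- **Bystanders:** the oil bottle, file and stone were found where they started, within measuring error. The gripper was open and well clear of everything.
- **Checks that disagreed:** my first stand fit used the wrong plate corners and was redone before any move relied on it. In the last pictures the networks put the grinder's origin up to about 6 mm off in single readings, such as 9.7 mm out instead of 16.

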